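# Set the roller gap on the etching press, coming down to the mark

### The job

Set the etching press to a 4 mm gap for the felts: wind the handwheel clockwise (seen from above) until you feel the roller just come to rest on the copper plate, without forcing it down, and take where the crank handle then stands as your mark. Open the press one full turn from the mark and a good quarter turn more, so that the roller is dragged up past its setting, then wind back down, clockwise only, and stop exactly one full turn above the mark, with the drive's slack taken out in the closing direction. Let go of the handle, and leave the ink tin, paint jar and brayer where they are.

Things in the scene. Friction and masses are not known exactly. Their poses are not given: they have to be found in the camera images.
- press: bench-top etching press, dark green, fixed, 252 mm tall to the top of its crosshead (350 mm along its y), steel bed 460 mm along its x; origin on the bench under the roller's middle, z up. Under the 84 mm steel roller a copper plate is fixed on the bed. roller_low is the roller's lowest point, plate_top the plate's face below it: the gap between them is not measured, 1.2 to 2.9 mm at the start
- wheel_axis (a point): point on the vertical axis of the black handwheel (133 mm across, rim top 278 mm above the bench), 307 mm up, level with the middle of the crank handle. Clockwise from above (negative about z) lowers the roller, anticlockwise raises it, 4 mm a turn once the slack is taken up; screw and chain are its drive inside the crosshead, not measured; it stays where left
- handle (a point): middle of the red crank handle: an upright, freely revolving grip, 23 mm across and 50 mm tall (282 to 332 mm above the bench), on the wheel's rim, 60 mm from its axis; a gripper from above can hold it and go round without turning. It starts at any angle
- wheel_slack (a joint): the handwheel's place within the drive's slack, rad: 0 = bearing in the closing (clockwise, lowering) direction, 0.9 = bearing in the opening one. In between the wheel turns almost freely (0.5 N at the handle); past it the roller follows (3 to 5 N). Once the roller is on the plate it stops and the chain gives elastically, 1 N more per mm of handle travel (60 N per rad)
- ink_tin: small yellow ink tin, 48 mm in diameter and 38 mm tall, standing loose on the left end of the crosshead, about 145 mm from the wheel's axis; origin under its middle
- paint_jar: blue paint jar with white lid, 74 mm in diameter and 85 mm tall, standing on the bench beside the press; origin under its middle
- brayer: hand ink roller, 90 mm wide black rubber roll of 36 mm on a wooden handle along its x axis, about 150 mm long, lying on the bench beside the press; origin on the bench under its middle

How it is judged:
By the outcome, as a careful person would: the job done as asked, in the order asked, and still so for the second after the job is handed in, with the robot touching nothing.
It also fails if it takes over 61 s, if anything falls off the work surface, if the arm or the gripper's body presses on something with over 40 N, if the wrist force passes 120 N, or if a joint passes its speed limit or range.

### The arm

A 7-joint arm with a two-finger parallel gripper is mounted at the origin on the work surface. World frame = base frame: x ahead of the robot, y to its left, z up, the work surface at z = 0. Lengths are in m, angles in rad, forces in N, time in s.
With the tool pointing down it reaches from about 0.425 to 0.95 m from the base axis. Payload 4.7 kg.
Tool frame: the origin (TCP) lies on the centre line of the jaws, within the pads' length; the fingertips stand robot.nose_length ahead of it and the grasp point (between the pads) lies 8 mm behind it (robot.nose_length is the distance from the TCP to the fingertips, in m); z points along the fingers, x is the direction in which the jaws open and shut, and the axes are right-handed (so a half turn about z gives the same grasp; the last joint's range is limited). The gripper opens to 85 mm and grips with 20 to 120 N. Pads are 22 mm wide; open, the fingers measure 114 mm over their backs; the gripper's body (76 mm by 85 mm) begins 54 mm behind the grasp point. The pads swing forward as they close: fully open they stand 13 mm farther back than shut.
Start: joints at [-1.359, 0.469, -0.049, 1.532, 0.024, 1.141, -0.082], TCP at [0.161, 0.656, 0.242] pointing down, gripper open.
Joint ranges: [-2.59, 2.59], [-0.33, 1.99], [-1.39, 1.29], [0.1, 2.45], [-1.04, 4.18], [0.21, 1.99], [-2.66, 2.66]. Speed limits (rad/s): [2.57, 2.57, 3.14, 3.14, 3.14, 3.14, 3.14].

### API

Orientations are given as [roll, pitch, yaw] about the fixed x, y, z axes, in that order (R = Rz(yaw) Ry(pitch) Rx(roll)).
In Python, from plant import robot gives the robot as it stands. Calls block until the motion is done:
- robot.goto(position, orientation): joint-space move of the TCP to a pose.
- robot.move_straight(position, vel=0.15, attitude=None, contact_N=None): straight line of the TCP; attitude=None keeps the orientation; vel is the mean speed in m/s. With contact_N (N) it stops when the force on the tool has changed by that much, and returns True; else False.
- robot.move_joints(angles): joint-space move.
- robot.grip(opening, strength=None): opening from 0.0 (shut) to 1.0 (fully open); strength is the grip in N (None keeps the last); returns when the fingers have stopped.
- robot.sleep(seconds).
- robot.inverse_kinematics(position, orientation): joint angles nearest the present ones, or None.
- robot.sense(): the state.
- robot.grab_frame(name): name is "scene" or "top" or "wrist"; returns a dict with "image" (400x640x3 uint8, red, green, blue), "range_z" (400x640 float32, m along the optical axis (not along the pixel's ray), 0 where there is no reading), "fx", "fy", "cx", "cy" (pixels), "R" (3x3) and "t" (3): a world point X has camera coordinates R X + t. Camera axes: x right, y down, z forward; pixel columns grow to the right and rows downward; lengths in m; the calibration is good to about 2 mm. A picture is of the moment at which its call begins.
A pose or a line that the arm cannot do raises robot.IKError and nothing moves.
- robot.close_job(): hands the job in, once; it reports no verdict.
The state is a dict: "t": time; "joint_pos": joint angles; "joint_velocities": joint speeds; "effort": joint torques, N m; "tcp_pos": TCP position; "tcp_rot": TCP orientation; "wrist_force": force on the tool from outside, world axes, zero at the start; "torque": the same for the moment, N m; "opening": opening from 0.0 (shut) to 1.0 (fully open).
Only numpy, scipy, OpenCV 4.12 (cv2) and the standard library are available. Lean on these libraries where they do the work, as an engineer would, in place of code of your own. Each camera call takes 0.05 s, during which the arm holds its last target. There are 200 camera calls.

## Working session

There is one attempt and no reset: what is moved stays moved. The work goes in short steps, each a Python script; the robot and the scene stay as the last script left them, time stands still between calls to the robot, and variables do not carry over. Pictures are saved under pics/ and viewed, about 8 in all and at most 12, crops included, and the job is handed in when it is done.

```bash
ls; mkdir -p pics
python3 - <<'E'
from plant import robot
import cv2,numpy as np
s=robot.sense();print(s, robot.nose_length)
ims=[]
for n in("scene","top"):
    f=robot.grab_frame(n);np.savez(f"/tmp/{n}.npz",**f);ims.append(f["image"])
    print(n,f["fx"],f["cx"],f["cy"],f["R"],f["t"])
im=np.vstack(ims)[:,:,::-1]
cv2.imwrite("pics/a.png",cv2.resize(im,(480,600),interpolation=cv2.INTER_AREA))
E
```

```text
pics
{'t': 0.0, 'joint_pos': array([-1.35888761,  0.46946827, -0.04854024,  1.53373651,  0.02413071,
        1.14098063, -0.08230207]), 'joint_velocities': array([-0.00039721, -0.00058363,  0.00010185,  0.00151794, -0.00141928,
       -0.00010146, -0.00037238]), 'effort': array([-8.32013138e-04, -5.10309041e+01, -4.66972764e-02, -2.37713116e+01,
        1.08330275e-02,  7.70141312e-03,  8.06778644e-06]), 'tcp_pos': array([0.16087121, 0.65495542, 0.24122512]), 'tcp_rot': array([3.14146567e+00, 2.00268616e-03, 1.32998199e+00]), 'wrist_force': array([0.47855484, 0.24125109, 0.83257567]), 'torque': array([0.04081699, 0.01347201, 0.02934341]), 'opening': 0.9998198658439206} 0.011
scene 379.07689026973804 313.4761618154567 206.31357755763725 [[-8.16156981e-01  5.77829994e-01  5.29389962e-04]
 [ 3.37143510e-01  4.76942594e-01 -8.11701926e-01]
 [-4.69278208e-01 -6.62297713e-01 -5.84071660e-01]] [ 0.42014066 -0.04781661  1.43175425]
top 424.75835588706104 322.0085011396426 200.6437747916168 [[ 4.23101642e-04 -9.99998484e-01  1.68890017e-03]
 [-9.84262556e-01 -7.14891101e-04 -1.76710808e-01]
 [ 1.76711747e-01 -1.58755457e-03 -9.84261367e-01]] [5.41845534e-04 5.62509258e-01 1.34449845e+00]
```

View pics/a.png

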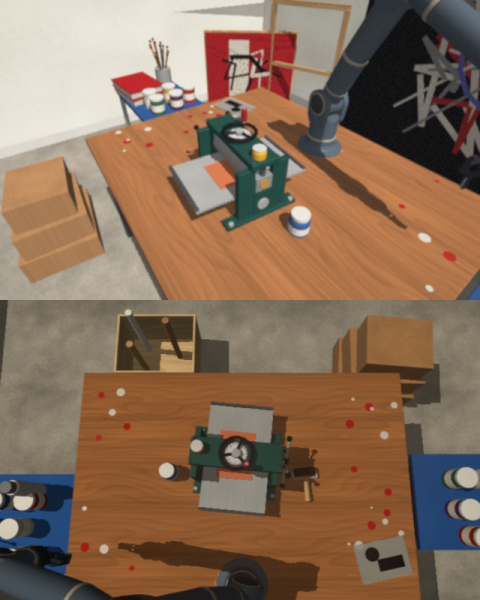

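The top view shows the press near full-res (316,203), the handwheel on its crosshead with the red handle near (328,218), the tin to the left, the jar further left and the brayer to the right.

```bash
cat > h.py <<'E'
import numpy as np,cv2
def world(f):
    z=f["range_z"];v,u=np.indices(z.shape)
    P=np.stack([(u-f["cx"])/f["fx"]*z,(v-f["cy"])/f["fy"]*z,z],-1)
    W=(P-f["t"])@f["R"]; W[z==0]=np.nan
    return W
def ray(f,u,v,h):
    d=f["R"].T@np.array([(u-f["cx"])/f["fx"],(v-f["cy"])/f["fy"],1]);o=-f["R"].T@f["t"]
    return o+d*(h-o[2])/d[2]
def masks(f):
    h=cv2.cvtColor(f["image"],cv2.COLOR_RGB2HSV).astype(int)
    red=((h[...,0]<8)|(h[...,0]>172))&(h[...,1]>140)&(h[...,2]>60)
    dark=(h[...,2]<60)
    yel=(abs(h[...,0]-25)<6)&(h[...,1]>150)&(h[...,2]>120)
    return red,dark,yel
E
python3 - <<'E'
from h import *
for n in("top","scene"):
    f=dict(np.load(f"/tmp/{n}.npz"));W=world(f);red,dark,yel=masks(f)
    near=np.hypot(W[...,0]-.58,W[...,1])<.35
    z=W[...,2]
    m=red&near&(z>.27)&(z<.36);print(n,"red",m.sum(),W[m].mean(0),W[m].min(0),W[m].max(0),np.argwhere(m).mean(0)[::-1])
    m=dark&near&(z>.262)&(z<.3);print("wheel",m.sum(),np.median(W[m],0),W[m].min(0),W[m].max(0))
    p=W[m];A=np.c_[2*p[:,:2],np.ones(len(p))]
    (x,y),r=cv2.minEnclosingCircle(p[:,:2].astype(np.float32));print("circ",x,y,r)
    m=yel&near&(z>.24);print("yel",m.sum(),W[m].mean(0) if m.any() else 0)
    m=near&(z>.24)&(z<.26);print("crosshead",m.sum(),W[m].mean(0),cv2.minAreaRect(W[m][:,:2].astype(np.float32)))
f=dict(np.load("/tmp/top.npz"))
c=f["image"][130:290,200:440,::-1];cv2.imwrite("pics/b.png",cv2.resize(c,None,fx=3.3,fy=3.3,interpolation=cv2.INTER_CUBIC))
E
```

```text
top red 47 [ 0.46492644 -0.01374737  0.32266857] [ 0.45605987 -0.02456399  0.27376245] [ 0.48199402 -0.00419433  0.3355715 ] [327.78723404 218.9787234 ]
wheel 642 [0.51027983 0.02564713 0.27660887] [ 0.44890897 -0.04281729  0.26225271] [0.57446909 0.14275722 0.29999593]
circ 0.5190653204917908 0.04925711825489998 0.09410404413938522
yel 0 0
crosshead 3485 [0.50946364 0.00696956 0.25270571] ((0.5116541385650635, 0.004556342959403992), (0.38636818528175354, 0.12084472924470901), 82.33899688720703)
scene red 105 [ 0.47062677 -0.00582092  0.30959591] [ 0.45836475 -0.01375107  0.28597205] [ 0.47931622 -0.00064539  0.3324154 ] [325.51428571 153.77142857]
wheel 438 [0.52619904 0.0236767  0.27494608] [ 0.45636251 -0.03663278  0.26496411] [0.57901792 0.08914918 0.28054818]
circ 0.5145388841629028 0.02553454041481018 0.06641518324613571
yel 189 [0.54929915 0.18116632 0.27066102]
crosshead 2063 [0.52748755 0.05016947 0.25121481] ((0.5129965543746948, 0.008885785937309265), (0.38285887241363525, 0.12066687643527985), 82.15363311767578)
```

View pics/b.png

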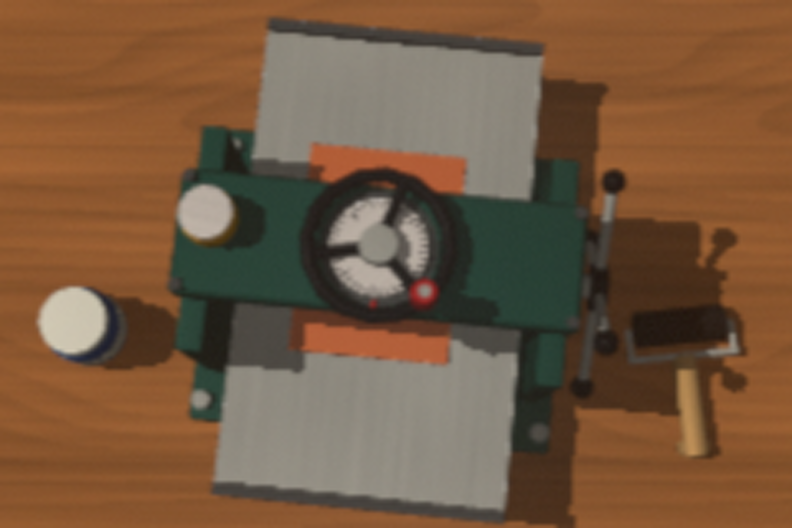

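Run:
```python
from plant import robot
from h import *
robot.move_straight([.161,.655,.45],vel=.4)
print(robot.sense()['t'])
robot.goto([.47,0.01,.45],[np.pi,0,0]);robot.grip(.6,30);robot.sleep(.2)
s=robot.sense();print(s['t'],s['tcp_pos'],s['wrist_force'],s['joint_pos'])
f=robot.grab_frame("wrist");np.savez("/tmp/w1.npz",**f)
W=world(f);red,dark,yel=masks(f);z=W[...,2]
print(-f["R"].T@f["t"])
m=red&(z>.322)&(z<.342);print("red top",m.sum(),W[m].mean(0),(W[m].min(0)+W[m].max(0))/2)
m=dark&(z>.262)&(z<.287)&(np.hypot(W[...,0]-.5145,W[...,1]-.0255)<.085);p=W[m];print(len(p),p.min(0),p.max(0),cv2.minEnclosingCircle(p[:,:2].astype(np.float32)))
cv2.imwrite("pics/c.png",f["image"][:,:,::-1])
```

```text
0.7667
3.9333 [0.46998808 0.00996862 0.44999983] [-0.24946797  0.54945645  0.41265988] [-0.82873316 -0.03300515  0.70830696  1.69513195  0.0215438   1.47154455
 -0.12286699]
[0.46993628 0.09038048 0.58136053]
red top 377 [ 0.46752136 -0.01163228  0.32996664] [ 0.46765958 -0.01385303  0.32775844]
5170 [ 0.44998962 -0.04260368  0.26201861] [0.57913696 0.08815258 0.27934911] ((0.5144754648208618, 0.02264029160141945), 0.06611766666173935)
```

View pics/c.png

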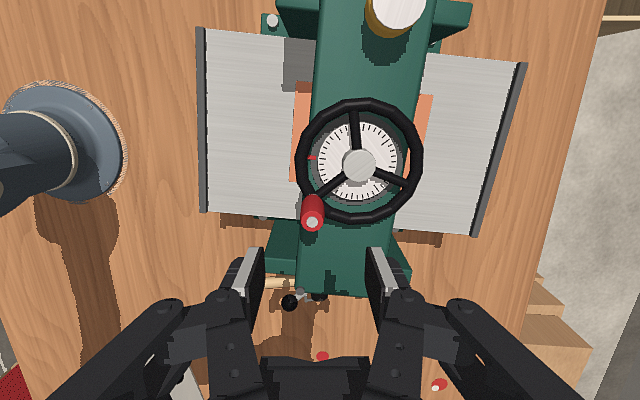

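The wrist view shows the red handle's top at (312,222), the wheel's hub at (359,165), and a clear way down. I'll grasp the handle.

```bash
cat > r.py <<'E'
from plant import robot
import numpy as np, json
Z=.305
def load(): return json.load(open('/tmp/st.json'))
def save(S): json.dump(S,open('/tmp/st.json','w'))
def step(S,da,vel=.06):
    """move the handle by da (rad, + = anticlockwise); returns t, commanded & measured angle, tangential(resisting +), radial(out +) force"""
    S['a']+=da; C=np.array(S['C']); a=S['a']
    robot.move_straight([*(C+.06*np.array([np.cos(a),np.sin(a)])),Z],vel=vel)
    s=robot.sense(); F=s['wrist_force']-np.array(S['b']); d=s['tcp_pos'][:2]-C
    am=np.arctan2(d[1],d[0]); am+=2*np.pi*round((a-am)/(2*np.pi))
    tg=np.array([-np.sin(am),np.cos(am)])*np.sign(da); u=np.array([np.cos(am),np.sin(am)])
    S.setdefault('log',[]).append([s['t'],a,am,-F[:2]@tg,F[:2]@u,F[2],np.hypot(*d)]); save(S); return S['log'][-1]
E
python3 - <<'E'
from r import *
np.set_printoptions(precision=4,suppress=True)
robot.move_straight([.4675,-.0138,.40],vel=.2)
b=np.mean([(robot.sleep(.02),robot.sense()['wrist_force'])[1] for _ in range(10)],0)
print('b',b)
print(robot.move_straight([.4675,-.0138,Z],vel=.1,contact_N=6))
robot.grip(0,30);robot.sleep(.2)
s=robot.sense();print(s['t'],s['tcp_pos'],s['wrist_force']-b,s['opening'])
c=np.array([.5145,.0227]);p=np.array([.4675,-.0138]);d=p-c;a=float(np.arctan2(d[1],d[0]))
C=p-.06*np.array([np.cos(a),np.sin(a)])
S=dict(a=a,a0=a,C=C.tolist(),b=b.tolist());save(S);print(a,C)
for i in range(5): print(np.array(step(S,-np.radians(5))))
E
```

```text
b [0.0185 0.1412 0.3554]
False
6.2333 [ 0.4678 -0.0139  0.3055] [-0.4349 -1.1014  4.7399] 0.2614257177992027
-2.481286404281466 [0.5149 0.023 ]
[ 6.4833 -2.5686 -2.5732 -0.112   1.0499  5.7706  0.0598]
[ 6.7333 -2.6558 -2.6671  0.2844  2.0441  6.1205  0.0599]
[ 6.9833 -2.7431 -2.7586 -0.6747  1.1836  6.8421  0.0599]
[ 7.2333 -2.8304 -2.8484 -0.2119  0.8752  6.0825  0.0599]
[ 7.4833 -2.9176 -2.937  -0.1386  1.76    6.7583  0.0599]
```

```bash
cat > close.py <<'E'
from r import *
np.set_printoptions(precision=4,suppress=True)
S=load();run=[];n=0
def avg(k=8):
    C=np.array(S['C']);A=[]
    for _ in range(k):
        robot.sleep(.02);s=robot.sense();d=s['tcp_pos'][:2]-C;am=np.arctan2(d[1],d[0]);am+=2*np.pi*round((S['a']-am)/2/np.pi)
        A.append([am,(s['wrist_force'][:2]-np.array(S['b'])[:2])@np.array([-np.sin(am),np.cos(am)])])
    return np.mean(A,0)
for i in range(95):
    r=np.array(step(S,-np.radians(4 )));F=r[3];print(r[1:5],round(r[0],2))
    n=n+1 if F>1.8 else 0
    if n>=3 : run.append(F)
    if F>12: print('hard');break
    if len(run)>=5 and F>np.median(run)+2.5:
        q=avg(3);print('check',q)
        if q[1]>np.median(run)+2.5: break
print('run med',np.median(run) if run else None,avg(),robot.sense()['t'])
E
python3 close.py
```

```text
[-2.9874 -3.0062 -0.1917  1.4177] 7.73
[-3.0572 -3.0769 -0.202   1.2252] 7.98
[-3.1271 -3.1476 -0.0277  1.2462] 8.23
[-3.1969 -3.2108  1.0723  0.8845] 8.48
[-3.2667 -3.2693  2.7647  2.3173] 8.73
[-3.3365 -3.3378  1.9152  1.228 ] 8.98
[-3.4063 -3.4081  2.7165  0.2468] 9.23
[-3.4761 -3.4773  1.8932  1.6638] 9.48
[-3.5459 -3.5476  3.1325  0.1251] 9.73
[-3.6158 -3.6169  2.6598  0.7069] 9.98
[-3.6856 -3.687   2.7174 -0.2757] 10.23
[-3.7554 -3.757   3.0051 -0.3633] 10.48
[-3.8252 -3.8263  2.1441 -0.7658] 10.73
[-3.895  -3.8957  2.6856 -0.0189] 10.98
[-3.9648 -3.965   2.2107 -0.407 ] 11.23
[-4.0346 -4.0346  2.7541 -0.0799] 11.48
[-4.1044 -4.1036  2.2803  0.217 ] 11.73
[-4.1743 -4.173   3.2279 -0.7803] 11.98
[-4.2441 -4.2421  3.0419 -1.3425] 12.23
[-4.3139 -4.3113  3.4397 -0.9164] 12.48
[-4.3837 -4.3806  2.3526 -1.2069] 12.73
[-4.4535 -4.4493  3.0672 -0.8584] 12.98
[-4.5233 -4.5184  2.9815 -1.4653] 13.23
[-4.5931 -4.5872  2.969  -0.8693] 13.48
[-4.6629 -4.6564  1.8904 -1.5917] 13.73
[-4.7328 -4.7254  1.9583 -0.8928] 13.98
[-4.8026 -4.7944  2.3016 -0.5861] 14.23
[-4.8724 -4.8632  2.3176 -1.2428] 14.48
[-4.9422 -4.9316  2.465  -2.1117] 14.73
[-5.012  -5.0008  2.3304 -1.5381] 14.98
[-5.0818 -5.0691  1.7984 -1.1129] 15.23
[-5.1516 -5.1378  3.121  -2.2336] 15.48
[-5.2215 -5.2064  2.139  -1.9026] 15.73
[-5.2913 -5.2746  3.4398 -1.1445] 15.98
[-5.3611 -5.3434  2.8181 -1.7067] 16.23
[-5.4309 -5.4112  3.0657 -3.0025] 16.48
[-5.5007 -5.4797  2.4516 -2.231 ] 16.73
[-5.5705 -5.5481  1.7307 -2.4719] 16.98
[-5.6403 -5.6161  1.4084 -2.8115] 17.23
[-5.7101 -5.6842  2.6324 -1.5878] 17.48
[-5.78   -5.7487  2.6233 -2.323 ] 17.73
[-5.8498 -5.7958  5.3372 -2.9878] 17.98
check [-5.7944  5.3022]
run med 2.7164847568789434 [-5.7933  5.2741] 18.1667
```

Run:
```python
from r import *
S=load();C=np.array(S['C'])
def avg(k=8):
    A=[]
    for _ in range(k):
        robot.sleep(.02);s=robot.sense();d=s['tcp_pos'][:2]-C;am=np.arctan2(d[1],d[0]);am+=2*np.pi*round((S['a']-am)/2/np.pi)
        A.append([am,(s['wrist_force'][:2]-np.array(S['b'])[:2])@np.array([-np.sin(am),np.cos(am)])])
    return np.mean(A,0)
q0=avg();step(S,-np.radians(2));q1=avg();print(q0,q1,(q1-q0)[1]/(q0-q1)[0],'N/rad')
```

```text
[-5.79304304  5.37486913] [-5.81653931  6.54065865] 49.61594836609183 N/rad
```

Ramp is confirmed (≈50 N/rad, versus about 0 while running), so the mark is at ≈ -5.743 rad. Now opening 1.3 turns.

Run:
```python
from r import *
np.set_printoptions(precision=3,suppress=True)
S=load();S['mark']=-5.743;end=S['mark']+2*np.pi*1.31
n=int(np.ceil((end-S['a'])/np.radians(10)));da=(end-S['a'])/n
for i in range(n):
    r=np.array(step(S,da))
    print(r[[0,1,2,3,4,5,6]])
    if abs(r[4])>12 or r[3]>12: print('stop');break
```

```text
[19.008 -5.71  -5.692  0.011 -1.719  5.179  0.06 ]
[19.333 -5.536 -5.515 -0.035 -2.223  6.584  0.06 ]
[19.658 -5.361 -5.339  0.103 -1.99   7.262  0.06 ]
[19.983 -5.187 -5.166  0.039 -1.68   5.532  0.06 ]
[20.308 -5.013 -4.995 -0.421 -2.21   6.768  0.06 ]
[20.633 -4.838 -4.824  0.503 -2.545  7.217  0.06 ]
[20.958 -4.664 -4.661  2.035 -2.356  5.579  0.06 ]
[21.283 -4.489 -4.488  1.21  -1.199  4.695  0.06 ]
[21.608 -4.315 -4.316  1.228 -2.854  5.401  0.06 ]
[21.933 -4.14  -4.144  2.014 -2.633  5.121  0.06 ]
[22.258 -3.966 -3.973  1.544 -2.898  5.727  0.06 ]
[22.583 -3.792 -3.802  1.722 -2.191  4.323  0.06 ]
[22.908 -3.617 -3.63   2.338 -2.958  5.827  0.06 ]
[23.233 -3.443 -3.459  0.618 -2.04   6.317  0.06 ]
[23.558 -3.268 -3.289  3.016 -0.785  5.411  0.06 ]
[23.883 -3.094 -3.118  1.087 -1.673  7.287  0.06 ]
[24.208 -2.919 -2.946  2.25  -1.098  8.861  0.06 ]
[24.533 -2.745 -2.772  1.11  -0.889  8.204  0.06 ]
[24.858 -2.571 -2.596  1.099  0.607 10.005  0.06 ]
[25.183 -2.396 -2.42   2.102  1.134  9.017  0.06 ]
[25.508 -2.222 -2.243  2.144  1.992 10.138  0.06 ]
[25.833 -2.047 -2.066  1.425 
[... 647 characters left out ...]
   0.223  1.984  1.252  7.492  0.06 ]
[30.383  0.395  0.399  2.373  0.812  6.507  0.06 ]
[30.708  0.569  0.576  1.232  1.255  6.929  0.06 ]
[31.033  0.744  0.752  1.053  1.071  5.537  0.06 ]
[31.358  0.918  0.927  2.195  0.851  6.736  0.06 ]
[31.683  1.093  1.102  1.764  0.365  7.264  0.06 ]
[32.008  1.267  1.276  2.33  -0.175  6.546  0.06 ]
[32.333  1.441  1.449  1.031 -0.712  6.989  0.06 ]
[32.658  1.616  1.623  1.96  -1.317  6.049  0.06 ]
[32.983  1.79   1.795  1.29  -0.452  6.237  0.06 ]
[33.308  1.965  1.968  1.401 -2.862  6.62   0.06 ]
[33.633  2.139  2.14   1.772 -1.959  5.464  0.06 ]
[33.958  2.314  2.312  1.962 -2.758  5.323  0.06 ]
[34.283  2.488  2.483  1.394 -2.476  6.614  0.06 ]
```

Run:
```python
from r import *
S=load();L=np.array(S['log']);
from scipy.optimize import least_squares
def fit(q,n):
    p=np.c_[q[:,6]*np.cos(q[:,2]),q[:,6]*np.sin(q[:,2])]
    f=lambda c:np.hypot(*(p-c[:2]).T)-c[2]
    o=least_squares(f,[0,0,.06],x_scale=.001);print(n,(o.x*1000).round(2),'rms um',(f(o.x).std()*1e6).round(0))
i=int(np.argmin(L[:,1]));print(len(L),i)
fit(L[:i+1],'closing');fit(L[i-25:i+1],'closing late')
k=i+1;fit(L[k:k+16],'open1');fit(L[k+14:k+32],'open2');fit(L[k+30:],'open3')
```

```text
96 47
closing [ 0.07  0.27 60.07] rms um 17.0
closing late [5.000e-02 1.900e-01 6.014e+01] rms um 16.0
open1 [-6.000e-02  3.100e-01  6.009e+01] rms um 10.0
open2 [-6.000e-02  2.700e-01  6.005e+01] rms um 26.0
open3 [-0.16  0.21 60.08] rms um 13.0
```

The handle hasn't slipped in the grip: the fitted centre moved by 0.2 mm or less. Winding back down clockwise to the mark plus one turn.

Run:
```python
from r import *
np.set_printoptions(precision=3,suppress=True)
S=load();T=S['mark']+2*np.pi;r=[0,0,S['log'][-1][2]]
while r[2]-T>.004:
    rem=r[2]-T
    r=step(S,-min(np.radians(6),rem*(.9 if rem<.1 else 1) if rem<.12 else rem-.06));print(np.array(r)[:5],round(r[2]-T,4))
robot.sleep(.2);s=robot.sense();d=s['tcp_pos'][:2]-np.array(S['C']);print(np.arctan2(d[1],d[0])-T,s['wrist_force']-S['b'],s['t'])
```

```text
[34.542  2.383  2.381 -0.287 -1.498] 1.8411
[34.8    2.279  2.278 -0.359 -2.507] 1.738
[35.058  2.174  2.175  0.169 -1.277] 1.6353
[35.317  2.069  2.072 -0.036 -1.409] 1.5318
[35.575  1.964  1.968 -0.796 -0.918] 1.4283
[35.833  1.86   1.865  0.746 -1.173] 1.3253
[36.092  1.755  1.761 -0.202 -1.433] 1.2212
[36.35   1.65   1.658 -0.553 -0.53 ] 1.1179
[36.608  1.545  1.555  0.225 -0.59 ] 1.0144
[36.867  1.441  1.463  2.308 -0.845] 0.9225
[37.125  1.336  1.361  3.075 -0.585] 0.8204
[37.383  1.231  1.257  2.77  -0.534] 0.7169
[37.642  1.127  1.153  2.08  -0.899] 0.6127
[37.9    1.022  1.05   2.794 -0.268] 0.5097
[38.158  0.917  0.946  2.163 -0.164] 0.4062
[38.417  0.812  0.843  2.09  -0.549] 0.303
[38.675  0.708  0.74   2.154  0.48 ] 0.1994
[38.933  0.603  0.636  1.33  -0.064] 0.0957
[39.183  0.517  0.552  2.25   1.078] 0.0119
[39.433  0.506  0.547  2.638  0.042] 0.0069
[39.683  0.5    0.543  2.485  0.801] 0.0033
0.0028622707302903283 [-1.532  1.926  9.184] 39.8833
```

Run:
```python
from r import *
from h import *
s=robot.sense();p=s['tcp_pos'];print(p)
robot.grip(.6);s=robot.sense();p=s['tcp_pos'];print(s['t'],p,s['wrist_force'],s['opening'])
robot.move_straight([p[0],p[1],.40],vel=.1)
robot.move_straight([.47,.01,.45],vel=.2);robot.sleep(.2)
print(robot.sense()['t'])
f=robot.grab_frame("wrist");W=world(f);red,dark,yel=masks(f);z=W[...,2]
m=red&(z>.322)&(z<.342)&(np.hypot(W[...,0]-.515,W[...,1]-.023)<.1);q=(W[m].min(0)+W[m].max(0))/2
print("red top",m.sum(),W[m].mean(0),q,np.arctan2(q[1]-.023,q[0]-.5149), load()['mark']+2*np.pi)
g=robot.grab_frame("top")
c=cv2.resize(g["image"][130:290,200:440],(600,400),interpolation=cv2.INTER_CUBIC)
cv2.imwrite("pics/d.png",cv2.resize(np.vstack([f["image"][:,20:620],c])[:,:,::-1],(450,600),interpolation=cv2.INTER_AREA))
```

```text
[0.56638291 0.05408265 0.3053858 ]
40.275 [0.56676082 0.05179669 0.30419651] [0.14151946 0.61612027 0.37614833] 0.6051499474997695
42.3083
red top 473 [0.56103668 0.05795143 0.33005908] [0.56281402 0.05746821 0.32786514] 0.6236121343052115 0.5401853071795859
```

View pics/d.png

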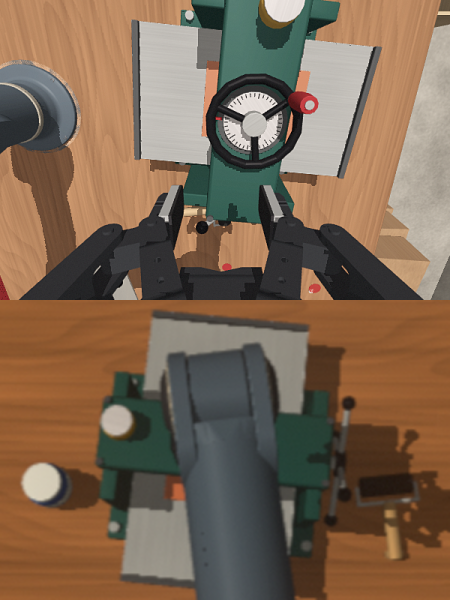

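The pictures show the tin, jar and brayer unmoved and the gripper clear. The handle's pale top cap is at about (432,139) in the wrist view. The red mask is biased towards the visible side of the grip, so I'll check the angle again by casting a ray to the cap.

Run:
```python
from r import *
from h import *
def cap(f,u0,v0):
    h=cv2.cvtColor(f["image"],cv2.COLOR_RGB2HSV).astype(int);v,u=np.indices(h.shape[:2])
    m=(np.hypot(u-u0,v-v0)<12)&(h[...,1]<110)&(h[...,2]>120)
    n,l,st,ce=cv2.connectedComponentsWithStats(m.astype(np.uint8));print(st[1:,4],ce[1:])
    k=1+np.argmin(np.hypot(*(ce[1:]-[u0,v0]).T));P=ray(f,*ce[k],.332)[:2];d=P-[.5149,.0230]
    print(ce[k],P,np.hypot(*d),np.arctan2(d[1],d[0]))
cap(dict(np.load('/tmp/w1.npz')),312,222)
f=robot.grab_frame("wrist");cap(f,432,139)
# second view from the same relation to the handle as the first
robot.move_straight([.5664,.078,.45],vel=.15);robot.sleep(.3)
f=robot.grab_frame("wrist");W=world(f);red,_,_=masks(f);z=W[...,2]
m=red&(z>.322)&(z<.342)&(np.hypot(W[...,0]-.515,W[...,1]-.023)<.1);q=(W[m].min(0)+W[m].max(0))/2
print(W[m].mean(0),q,np.arctan2(q[1]-.023,q[0]-.5149),robot.sense()['t']);v,u=np.argwhere(m).mean(0);print(u,v)
cap(f,u,v)
cv2.imwrite("pics/e.png",f["image"][:,:,::-1])
```

```text
[110   1] [[311.66363636 221.61818182]
 [319.         229.        ]]
[311.66363636 221.61818182] [ 0.46742141 -0.01492999] 0.06076924254616036 -2.4675313229106135
[135   1   3   1   1] [[432.43703704 139.37777778]
 [443.         143.        ]
 [441.         146.        ]
 [438.         149.        ]
 [436.         150.        ]]
[432.43703704 139.37777778] [0.56416216 0.05670741] 0.05969045125526708 0.600074038822127
[0.56414857 0.05955259 0.33001994] [0.56426286 0.05727375 0.32762403] 0.6069054242685274 43.7417
312.3490813648294 213.4304461942257
[106] [[312.05660377 217.59433962]]
[312.05660377 217.59433962] [0.5638953  0.05644435] 0.059321692524319306 0.5989545969641992
```

View pics/e.png

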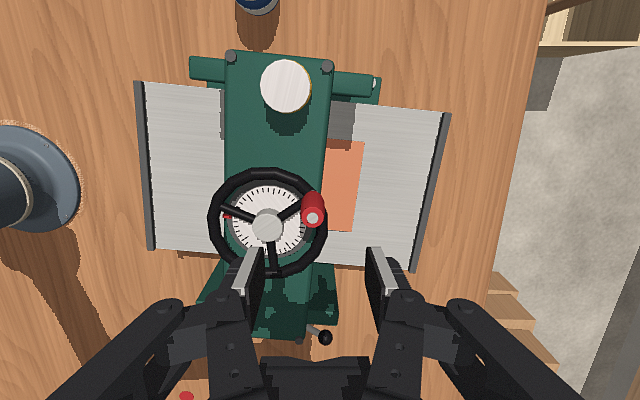

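By camera the handle now stands about 0.05–0.06 rad (≈3 mm) short of where I let go. That is either the drive's elastic recoil or a nudge into the slack. I'll push it gently clockwise with closed fingers, staying below the roller-moving force, and unload slowly.

```bash
cat > push.py <<'E'
from r import *
from h import *
np.set_printoptions(precision=3,suppress=True)
H=np.array([.5640,.0565]);th=.57;t=np.array([np.sin(th),-np.cos(th)])
A=[np.pi,0,th]
at=lambda d,z:[*(H+d*t),z]
robot.move_straight(at(-.032,.40),vel=.2,attitude=A);robot.grip(0,30)
def F(n=6):
    r=[]
    for _ in range(n): robot.sleep(.015);r.append(robot.sense()['wrist_force'][:2])
    return -np.mean(r,0)@t
robot.move_straight(at(-.032,Z),vel=.15,contact_N=8);b=F();print(robot.sense()['t'],b)
d=-.0265;robot.move_straight(at(d,Z),vel=.06)
c=None
while robot.sense()['t']<53.5:
    f=F()-b;p=(robot.sense()['tcp_pos'][:2]-H)@t;print(round(robot.sense()['t'],2),round(d*1e3,2),round(p*1e3,2),round(f,2))
    if f>1.5 or d>=-.0165: break
    d+=.0008;robot.move_straight(at(d,Z),vel=.06)
for k in (1,2,3): robot.move_straight(at(d-.001*k,Z),vel=.03)
robot.move_straight(at(d-.012,Z),vel=.06);robot.move_straight(at(-.032,.42),vel=.2)
f=robot.grab_frame("wrist");W=world(f);red,_,_=masks(f);z=W[...,2]
np.savez('/tmp/w3.npz',**f)
print(robot.sense()['t'])
E
python3 push.py
```

```text
45.875 0.01578941427916239
46.23 -26.5 -26.32 0.02
46.58 -25.7 -25.77 0.13
46.92 -24.9 -24.88 0.14
47.27 -24.1 -24.1 -0.02
47.62 -23.3 -23.29 0.14
47.98 -22.5 -22.49 0.33
48.33 -21.7 -21.72 0.7
48.67 -20.9 -21.04 1.11
49.02 -20.1 -20.29 1.75
50.85
```

The force rose as soon as the finger touched the handle (about 0.6 N/mm, with no free travel). So the slack is out in the closing direction, and what I saw was elastic recoil. The push stopped below the roller-moving force. Handing in.

Run:
```python
from plant import robot
s=robot.sense();print(s['t'],s['tcp_pos'],s['wrist_force']);robot.close_job()
```

```text
50.85 [0.54601047 0.08345092 0.41836316] [ 0.97204615  0.22605224 -0.09664607]
the job is handed in; nothing more can be done
```

The press is set one full turn (4 mm) above the mark and handed in at 50.9 s of the 61 s allowed, with the gripper clear of everything.

- **Mark:** I wound down until the handle force rose above its steady running level of about 2.5 N. One extra 2° step, reaching about 6.5 N, confirmed the roller was on the plate. Tracing the rise back put the mark at −5.743 rad.
- **Opening and closing:** I opened 1.31 turns from the mark, then wound back clockwise only. The slack ran out after about 0.95 rad and the roller then moved down. I stopped 0.003 rad (about 0.002 mm of gap) short of one full turn above the mark.
- **Grip:** a circle fit to the arm's own positions showed no slip of the handle beyond about 0.2 mm up to the end of the opening.

**Check that disagreed:** after I let go, the camera put the handle at about 0.60 rad, not the 0.543 rad where I stopped. I pushed it gently clockwise with closed fingers (1.75 N at most, just under the roughly 2.5 N at which the roller moves). It resisted at once, with no free travel. I take the difference as the drive springing back plus camera error, so the slack is out in the closing direction. The roller itself was not measured, and I did not measure the handle again after that push.

The ink tin, paint jar and brayer looked undisturbed in the overhead picture taken after the release. I did not check them again after the final push.

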